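# Pack the four-piece gift tray

## Task

Pack the gift tray: stand each of the four packages (round cookie tin, square tea tin, wide loaf carton, slim biscuit carton) upright in the cut-out that is made for its shape, flat on the tray's floor. Set each one down rather than dropping it, let go of it, and leave the sticker roll and the tape dispenser where they are.

Things in the scene. Friction and masses are not known exactly. Their poses are not given: they have to be found in the camera images.
- cookie_tin_center (a point): Loose round cookie tin, red with a cream band, a thin gold line and a cream disc on its lid: diameter 64 mm, 58 mm tall, standing. Point: its centre, 29 mm above its underside; z up. About 0.18 kg.
- tea_tin_center (a point): Loose square tea tin, dark green with a gold line and gold square on top: 50 x 50 mm, 68 mm tall, standing. Point: its centre, 34 mm above its underside; x and y along its sides, z up. About 0.14 kg.
- loaf_carton_center (a point): Loose stiff carton of loaf cake, orange with a cream band round its middle and a red dot on top: 100 mm long (its x), 48 mm wide (its y), 56 mm tall. Point: its centre, 28 mm above its underside; z up. About 0.25 kg.
- slim_carton_center (a point): Loose stiff slim biscuit carton, dark brown with a gold band and a cream dot on top: 104 mm long (its x), 28 mm wide (its y), 60 mm tall, standing on its long narrow side. Point: its centre, 30 mm above its underside; z up. About 0.12 kg.
- cutout_round: Fixed brown card platform, 127 x 119 mm, 12 mm high, with one cut-out through its middle, round, 78 mm across; the gift tray's white floor shows in it. Origin: centre of the cut-out on that floor, 3 mm above the bench; z up. Four such platforms fill the fixed kraft gift tray (264 x 248 mm, rim 20 mm above the bench), two by two, in any arrangement.
- cutout_square: Fixed brown card platform, 127 x 119 mm, 12 mm high, with one cut-out through its middle, square, 64 x 64 mm; the gift tray's white floor shows in it. Origin: centre of the cut-out on that floor, 3 mm above the bench; z up; x and y along the sides of the cut-out.
- cutout_wide: Fixed brown card platform, 127 x 119 mm, 12 mm high, with one cut-out through its middle, a wide oblong, 114 x 62 mm; the gift tray's white floor shows in it. Origin: centre of the cut-out on that floor, 3 mm above the bench; z up; x along its length, y across it.
- cutout_slim: Fixed brown card platform, 127 x 119 mm, 12 mm high, with one cut-out through its middle, a slim oblong slot, 118 x 42 mm; the gift tray's white floor shows in it. Origin: centre of the cut-out on that floor, 3 mm above the bench; z up; x along its length, y across it.
- label_roll: Bystander: loose roll of stickers lying flat, white with red stickers round it, 96 mm across, 40 mm high. Origin: centre of its underside. Not to be disturbed.
- tape_dispenser: Bystander: loose navy-blue desk tape dispenser, 150 mm (its x) x 56 mm, 65 mm high. Origin: centre of its underside. Not to be disturbed. Also on the bench: a fixed blue crate, 112 mm high, well to the left of the gift tray, its near edge at y = 0.45 m.
Not all that is in view belongs to the job. There is more than one size of the part that bears tea_tin_center; the job needs the smallest.

How it is judged (in metres and radians):
At the end, for the whole second after the job is handed in: Each package stands upright (0.1 rad) on the tray floor in its own cut-out, within 12 mm of its centre and 5 mm of seated height, long cartons along theirs (0.25 rad); all released and at rest; sticker roll and tape dispenser within 20 mm of their starts (horizontal distance between cookie_tin_center and cutout_round below 0.012 m and z of cookie_tin_center in the frame of cutout_round between 0.024 and 0.034 m and angle between each of cookie_tin_center, tea_tin_center, loaf_carton_center, slim_carton_center's own z axis and vertical below 0.1 rad and linear speed of each of cookie_tin, tea_tin, loaf_carton, slim_carton below 0.02 m/s and contact force between the fingers and cookie_tin below 0.1 N and horizontal distance between tea_tin_center and cutout_square below 0.012 m and z of tea_tin_center in the frame of cutout_square between 0.029 and 0.039 m and contact force between the fingers and tea_tin below 0.1 N and horizontal distance between loaf_carton_center and cutout_wide below 0.012 m and z of loaf_carton_center in the frame of cutout_wide between 0.023 and 0.033 m and contact force between the fingers and loaf_carton below 0.1 N and angle between the x axis of loaf_carton_center and the x axis of cutout_wide, either way round below 0.25 rad and horizontal distance between slim_carton_center and cutout_slim below 0.012 m and z of slim_carton_center in the frame of cutout_slim between 0.025 and 0.035 m and contact force between the fingers and slim_carton below 0.1 N and angle between the x axis of slim_carton_center and the x axis of cutout_slim, either way round below 0.25 rad and distance of each of label_roll, tape_dispenser from where it was at the start of the episode below 0.02 m); the robot touches nothing.
It fails at once if the sticker roll or the tape dispenser is pushed 20 mm or more (distance of any of label_roll, tape_dispenser from where it was at the start of the episode above 0.02 m).
It fails at once if a package is dropped (faster than 0.7 m/s out of the fingers, a fall of some 25 mm) ((linear speed of cookie_tin above 0.7 m/s and contact force between the fingers and cookie_tin below 0.1 N) or (linear speed of tea_tin above 0.7 m/s and contact force between the fingers and tea_tin below 0.1 N) or (linear speed of loaf_carton above 0.7 m/s and contact force between the fingers and loaf_carton below 0.1 N) or (linear speed of slim_carton above 0.7 m/s and contact force between the fingers and slim_carton below 0.1 N)).
It also fails if it takes over 112 s, if anything falls off the work surface, if the arm or the gripper's body presses on something with over 40 N, if the wrist force passes 120 N, or if a joint passes its speed limit or range.

## Robot

A 6-joint arm with a two-finger parallel gripper is mounted at the origin on the work surface. World frame = base frame: x ahead of the robot, y to its left, z up, the work surface at z = 0. Lengths are in mm, angles in degrees, forces in N, time in s.
With the tool pointing down it reaches from about 300 to 850 mm from the base axis. Payload 4.2 kg.
Tool frame: the origin (TCP) lies between the finger pads; the fingertips stand 22 mm ahead of it and the grasp point (between the pads) lies 3 mm ahead of it (env.finger_overhang is the distance from the TCP to the fingertips, in mm); z points along the fingers, y is the line along which they close (so a half turn about z gives the same grasp; the last joint's range is limited). The gripper opens to 91 mm and grips with 3 to 60 N. Pads are 32 mm wide; open, the fingers measure 118 mm over their backs; the gripper's body (76 mm by 178 mm) begins 60 mm behind the grasp point.
Start: joints at [-73.912, 18.312, 89.639, -0, 72.044, -1.146], TCP at [170.366, -549.196, 235.976] pointing down, gripper open.
Joint ranges: [-177.97, 177.97], [-48.28, 115.42], [12.27, 149.76], [-77.06, 257.06], [2.81, 150.46], [-146.56, 146.56]. Speed limits (degrees/s): [147.25, 147.25, 180, 180, 180, 180].

## Interface

Orientations are given as [roll, pitch, yaw] about the fixed x, y, z axes, in that order (R = Rz(yaw) Ry(pitch) Rx(roll)).
In Python, from workcell import state, cams, ticket, look_for, outline_of, env gives the robot as it stands.
- The arm moves only by the tool servo_tool, never from a script. Its argument "steps" is a list of rows, each a list of 3 entries, a list of its own where there are three numbers: the closure in counts, from 0 (fully open) to 255 (shut), then the shift along the tool's x, y, z in mm, then the turn, a rotation vector about the tool's x, y, z in rad. A call has exactly 10 rows; each row shifts and turns the commanded pose from where the row before left it, along the tool's axes as they then stand; what a row does not reach is not made up. A row lasts 1/10 s, in which the tool goes at most 50 mm and 8.59 degrees, less where a joint would pass 70% of its speed; a pose out of reach is approached as far as the arm can. A call with a gripper value outside its range is refused whole. The fingers move at their own pace and stop on an object; "squeeze" is the grip in N (left out, the last holds). Time passes only in rows, so rows that do not move let the fingers close, or fill a call up. It gives the time, the measured TCP pose, the force, the opening and the grip force at its end, in the units of the state.
- state(): the state, without advancing time (a new reading comes with each control period).
- cams.grab_frame(name): name is "scene" or "side" or "wrist"; returns a dict with "color" (480x640x3 uint8, red, green, blue), "z_map" (480x640 float32, mm along the optical axis (not along the pixel's ray), 0 where there is no reading), "fovy" (degrees; the focal length in pixels is half the picture's height over the tangent of half this angle, whatever the lens; pixels are square), "cx", "cy" (the principal point, pixels), "eye" and "rotation" of the camera in the world; the wrist camera has in their place "tool_from_camera" (4x4, takes a point from camera to tool coordinates, whose origin is the TCP and whose axes are the flange's). Camera axes: x right, y up, looking along -z (the intrinsics and any distortion apply to the point x, -y, -z); pixel columns grow to the right and rows downward; lengths in mm; the calibration is good to about 2 mm. A picture is of the moment at which its call begins: read the wrist's pose just before it.
- ticket.job_done(): hands the job in; it is judged then, once.
Trained networks look in a picture, given as the dict that the camera call returned (one of the last four; its "shot" number tells which), for a name from the list of things; names that differ only in an ending like _2 or _b are one class to them, and where a whole thing is asked for, a point or a joint stands for the part that bears it (a point fixed in the world has none). Each returns a list of dicts, best first, with "confidence" (0 to 1); they miss things now and then, are a little off and sometimes report something else, mostly with a low value. They report only what shows in the picture. A call takes as long as a camera call. They do not tell look-alikes from the thing itself.
- look_for(picture, thing): "at" ([column, row] in pixels, amid what is visible of it).
- outline_of(picture, thing): "pixels" (480x640 bool, what is visible of it) and "at" ([column, row] in pixels, amid what is visible of it).
The state is a dict: "time_s": time; "qpos": joint angles; "qvel": joint speeds; "effort": joint torques, N m; "ee_pos": TCP position; "ee_rot": TCP orientation; "force": force on the tool from outside, world axes, zero at the start; "torque": the same for the moment, N m; "gripper_width": finger opening in mm; "gripper_force": force on a finger pad.
Only numpy, scipy, OpenCV 4.12 (cv2) and the standard library are available. Lean on these libraries where they do the work, as an engineer would, in place of code of your own. Each camera call takes 0.05 s, during which the arm holds its last target. There are 200 camera calls.

## Working session

There is one attempt and no reset: what is moved stays moved. The work goes in short steps, Python scripts to look and compute and a tool call to move; the robot and the scene stay as the last step left them, time stands still between calls to the robot, and variables do not carry over. Pictures are saved under pics/ and viewed, at most 14 in all, crops included, and the job is handed in when it is done.

Besides the shell and the picture viewer there is one more tool, called in YAML: its name, and indented under it one key for each argument. servo_tool: Moves the arm, as the interface text tells. Its arguments: {"type":"object","properties":{"steps":{"type":"array","items":{"type":"array"}},"squeeze":{"type":"number"}},"required":["steps"]}

```bash
mkdir -p pics; ls
cat > h.py <<'E'
import numpy as np,cv2
from workcell import state,cams,ticket,look_for,outline_of,env
from scipy.spatial.transform import Rotation as Ro
def cloud(p,st=None):
    """world xyz for every pixel"""
    z=p["z_map"];h,w=z.shape
    f=h/2/np.tan(np.radians(p["fovy"])/2)
    u,v=np.meshgrid(np.arange(w),np.arange(h))
    P=np.stack([(u-p["cx"])/f*z,-(v-p["cy"])/f*z,-z],-1)
    if "eye" in p: W=P@np.array(p["rotation"]).T+np.array(p["eye"])
    else:
        T=np.array(p["tool_from_camera"]);R=Ro.from_euler('xyz',st["ee_rot"],degrees=True).as_matrix()
        W=(P@T[:3,:3].T+T[:3,3])@R.T+np.array(st["ee_pos"])
    W[z<=0]=np.nan
    return W
def save(p,n): cv2.imwrite(f"pics/{n}.png",cv2.cvtColor(p["color"],cv2.COLOR_RGB2BGR))
E
python3 - <<'E'
from h import *
s=state();print(s)
for n in("scene","side"):
    p=cams.grab_frame(n);save(p,n+"0");print(n,{k:p[k] for k in p if k not in("color","z_map")})
    W=cloud(p)
    for t in("cookie_tin_center","tea_tin_center","loaf_carton_center","slim_carton_center","cutout_round","cutout_square","cutout_wide","cutout_slim","label_roll","tape_dispenser"):
        for o in outline_of(p,t)[:4]:
            m=W[o["pixels"]];m=m[~np.isnan(m[:,0])]
            if len(m): print(t,round(o["confidence"],2),np.round(o["at"]),len(m),"med",np.median(m,0).round(),"hi",np.percentile(m[:,2],95).round())
E
```

```text
pics
{'time_s': 0.0, 'qpos': array([-7.39112653e+01,  1.83530152e+01,  8.97072790e+01, -1.68351167e-03,
        7.20416992e+01, -1.14535025e+00]), 'qvel': array([ 0.00540526, -0.01285495,  0.06289029,  0.02389924, -0.0748952 ,
        0.0184984 ]), 'effort': array([ 1.37118959e-04, -4.12465239e+01, -2.31973761e+01,  7.29150069e-02,
        4.58122243e-02, -1.40276456e-04]), 'ee_pos': array([ 170.22897701, -548.74187054,  235.10053938]), 'ee_rot': array([-1.79897995e+02, -4.38478450e-04,  1.72346050e+01]), 'force': array([0.15789478, 0.55777318, 0.07340636]), 'torque': array([ 0.00052649, -0.02161921,  0.00217721]), 'gripper_force': 0.0, 'gripper_width': 91.51347564016963}
scene {'fovy': 50.73951761615784, 'cx': 319.6643884139314, 'cy': 235.1808200391892, 'eye': array([1083.60470924, -130.39687464,  964.84371392]), 'rotation': array([31.87813287,  0.33595001, 86.9725212 ]), 'shot': 1}Traceback (most recent call last):
  File "<stdin>", line 5, in <module>
  File "h.py", line 10, in cloud
    if "eye" in p: W=P@np.array(p["rotation"]).T+np.array(p["eye"])
                     ~~~~~~~~~~~~~~~~~~~~~~~~~~~^~~~~~~~~~~~~~~~~~~
ValueError: operands could not be broadcast together with shapes (480,640) (3,)
```

```bash
sed -i 's/np.array(p\["rotation"\]).T/Ro.from_euler("xyz",p["rotation"],degrees=True).as_matrix().T/' h.py
python3 - <<'E'
from h import *
for n in("scene","side"):
    p=cams.grab_frame(n);save(p,n+"0")
    W=cloud(p);print(n,p["eye"],p["rotation"])
    for t in("cookie_tin_center","tea_tin_center","loaf_carton_center","slim_carton_center","cutout_round","cutout_square","cutout_wide","cutout_slim","label_roll","tape_dispenser"):
        for o in outline_of(p,t)[:4]:
            m=W[o["pixels"]];m=m[~np.isnan(m[:,0])]
            if len(m): print(t,round(o["confidence"],2),np.round(o["at"]),len(m),"med",np.median(m,0).round(),"hi",np.percentile(m[:,2],95).round())
E
```

```text
scene [1083.60470924 -130.39687464  964.84371392] [31.87813287  0.33595001 86.9725212 ]
cookie_tin_center 0.68 [323. 280.] 994 med [ 628. -103.   58.] hi 62.0
tea_tin_center 0.62 [231. 278.] 922 med [ 615. -286.   67.] hi 71.0
tea_tin_center 0.61 [215. 159.] 1604 med [ 308. -339.   75.] hi 94.0
tea_tin_center 0.59 [220. 334.] 1838 med [ 739. -291.   90.] hi 94.0
loaf_carton_center 0.74 [322. 217.] 1307 med [ 471. -101.   56.] hi 60.0
slim_carton_center 0.92 [233. 217.] 817 med [ 465. -290.   59.] hi 64.0
cutout_round 0.7 [411. 253.] 2135 med [582.  77.  16.] hi 19.0
cutout_square 0.97 [410. 209.] 1942 med [458. 102.  16.] hi 19.0
cutout_wide 0.85 [477. 273.] 1743 med [604. 207.  16.] hi 19.0
cutout_slim 0.62 [476. 219.] 1790 med [480. 233.  16.] hi 19.0
label_roll 0.74 [301. 329.] 1311 med [ 748. -145.   39.] hi 43.0
tape_dispenser 0.97 [158. 236.] 1986 med [ 499. -452.   24.] hi 63.0
tape_dispenser 0.51 [235. 218.] 842 med [ 463. -290.   59.] hi 63.0
side [295.43732229 605.94301421 920.91442587] [  41.13425975   -1.11384584 -159.82059923]
cookie_tin_center 0.85 [279. 238.] 1034 med 
[... 322 characters left out ...]
349. 261.] 1697 med [452. -91.  55.] hi 59.0
slim_carton_center 0.69 [383. 200.] 1216 med [ 445. -282.   45.] hi 63.0
cutout_round 0.76 [261. 299.] 2496 med [582.  76.  16.] hi 19.0
cutout_round 0.36 [314. 185.] 750 med [ 592. -270.   60.] hi 71.0
cutout_square 0.49 [348. 261.] 1750 med [452. -91.  54.] hi 59.0
cutout_wide 0.76 [228. 348.] 2432 med [605. 186.  16.] hi 19.0
cutout_wide 0.65 [233. 204.] 1262 med [ 741. -140.   32.] hi 43.0
cutout_wide 0.29 [347. 262.] 1720 med [452. -91.  55.] hi 59.0
cutout_slim 0.89 [282. 385.] 3345 med [481. 207.  16.] hi 19.0
label_roll 0.88 [234. 206.] 1296 med [ 742. -139.   31.] hi 43.0
tape_dispenser 0.9 [384. 155.] 1400 med [ 480. -443.   23.] hi 63.0
```

View pics/scene0.png

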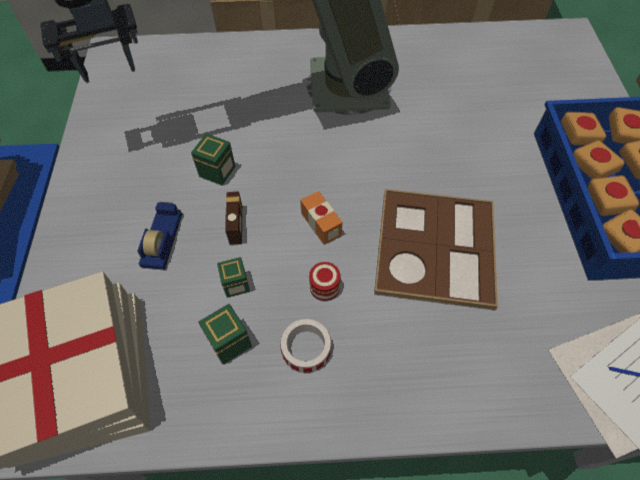

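View pics/side0.png

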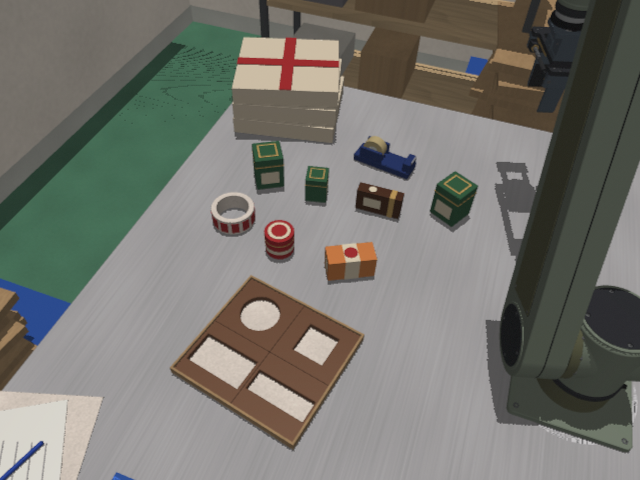

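The scene view shows three green tins: (215,159) and (225,334), both about 92 mm tall, and (231,278), about 68 mm tall. The one at (231,278) fits the description because it is the smallest. The tray's cut-outs are square (410,219), slim (464,225), round (407,268) and wide (464,275). Next I'll take an enlarged crop and measure poses.

Run:
```python
from h import *
for n in("scene","side"):
    p=cams.grab_frame(n);W=cloud(p);hsv=cv2.cvtColor(p["color"],cv2.COLOR_RGB2HSV)
    if n=="scene":
        c=p["color"][130:380,130:350];cv2.imwrite("pics/crop1.png",cv2.cvtColor(cv2.resize(c,None,fx=2.4,fy=2.4,interpolation=cv2.INTER_CUBIC),cv2.COLOR_RGB2BGR))
    print(n)
    for t,c,h in(("cookie",(622,-97),58),("tea",(608,-283),68),("loaf",(465,-97),56),("slim",(460,-288),60),("roll",(748,-143),40),("tea_near",(308,-339),93)):
        m=W[(np.hypot(W[...,0]-c[0],W[...,1]-c[1])<80)&(abs(W[...,2]-h-1)<7)]
        r=cv2.minAreaRect(m[:,:2].astype(np.float32));print(t,len(m),np.median(m[:,2]).round(1),np.round(r[0],1),np.round(r[1],1),round(r[2],1))
    # tray floor
    tr=(W[...,0]>380)&(W[...,0]<700)&(W[...,1]>0)&(W[...,1]<330)
    plat=tr&(W[...,2]>9)&(W[...,2]<30)
    r=cv2.minAreaRect(W[plat][:,:2].astype(np.float32));print("tray",np.round(r[0],1),np.round(r[1],1),round(r[2],1))
    wh=tr&(hsv[...,1]<70)&(hsv[...,2]>170)
    inside=cv2.fillConvexPoly(np.zeros(wh.shape,np.uint8),cv2.convexHull(np.argwhere(plat)[:,::-1].astype(np.int32)),1)>0
    k,l,stt,cen=cv2.connectedComponentsWithStats((wh&inside).astype(np.uint8))
    for i in range(1,k):
        if stt[i,4]>150:
            m=W[l==i];r=cv2.minAreaRect(m[:,:2].astype(np.float32));print("hole",cen[i].round(),stt[i,4],np.nanmedian(m[:,2]).round(1),np.round(r[0],1),np.round(r[1],1),round(r[2],1))
```

```text
scene
cookie 734 59.1 [ 616.1 -102.1] [63.9 62.4] 41.4
tea 579 68.8 [ 598.4 -288.4] [52.4 50.1] 12.9
loaf 903 57.0 [ 457.4 -100.6] [101.4  49.1] 28.1
slim 544 60.9 [ 449.2 -293.5] [104.8  29. ] 0.7
roll 928 40.4 [ 747.7 -145.2] [94.4 94.9] 21.6
tea_near 654 91.8 [ 290.5 -344.3] [69.2 68.5] 63.2
tray [532.  147.9] [248.7 269.6] 78.7
hole [463. 225.] 679 4.3 [477.4 221.2] [ 39.  111.7] 78.6
hole [410. 219.] 528 4.2 [453.6 102.8] [61.  54.9] 79.3
hole [464. 276.] 1215 4.3 [604.1 195.9] [ 58.5 107.1] 78.9
hole [407. 268.] 768 4.2 [579.5  77.8] [69.1 71.3] 6.6
side
cookie 589 59.4 [ 613.5 -103.5] [61.4 66.7] 23.3
tea 382 69.1 [ 628.  -281.6] [115.9  55.4] 14.3
loaf 988 56.9 [ 454.6 -101.5] [100.8  52.1] 28.9
slim 492 60.6 [ 446.3 -294.3] [104.6  33.3] 1.6
roll 594 40.1 [ 745.6 -147. ] [94.2 98.4] 46.7
tea_near 652 91.5 [ 287.7 -345. ] [70.9 67.5] 61.6
tray [531.5 145.6] [251.6 266.5] 78.6
hole [260. 315.] 867 4.0 [584.7  72.2] [70.4 71.1] 68.6
hole [315. 346.] 843 3.9 [459.2  98.7] [64.5 61. ] 76.3
hole [222. 362.] 1614 4.0 [607.5 190.7] [ 58.3 111. ] 79.6
hole [281. 397.] 1249 3.9 [482.2 215.5] [ 38.  114.9] 78.5
```

View pics/crop1.png

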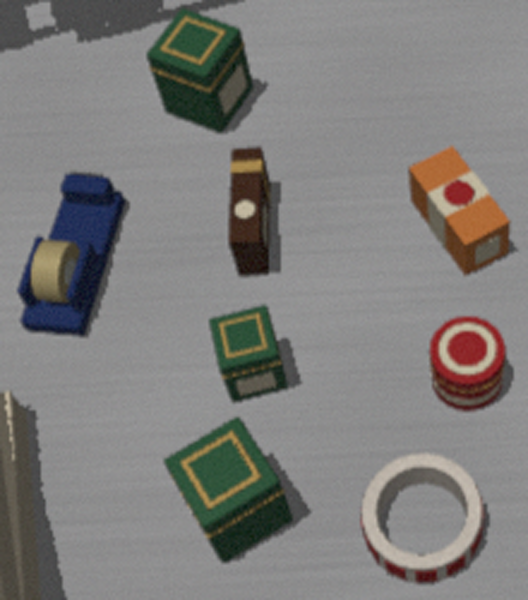

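The crop confirms it: the small green tin at (243,350) in the crop, scene (231,278), is clearly smaller than the two others. I'll start with the slim carton.

```bash
cat > go.py <<'E'
import sys
from h import *
# go.py x y z yaw : total shift in present tool axes, then turn about tool z
x,y,z,yaw=map(float,sys.argv[1:5]);s=state();R=Ro.from_euler('xyz',s["ee_rot"],degrees=True).as_matrix()
d=R.T@(np.array([x,y,z])-s["ee_pos"]);t=-((yaw-s["ee_rot"][2]+180)%360-180)
print("t",round(s["time_s"],2),"pos",s["ee_pos"].round(1),"rot",s["ee_rot"].round(1),"w",round(s["gripper_width"],1),"| shift",d.round(1),"turn rad",np.radians(t).round(3))
E
python3 go.py 448 -294 160 1
```

```text
t 1.25 pos [ 170.4 -549.2  236. ] rot [180.    0.   17.2] w 91.1 | shift [ 340.8 -161.5   76. ] turn rad 0.283
```

servo_tool:
  steps:
    - [0, [42.6, -20.2, 9.5], [0, 0, 0]]
    - [0, [42.6, -20.2, 9.5], [0, 0, 0]]
    - [0, [42.6, -20.2, 9.5], [0, 0, 0]]
    - [0, [42.6, -20.2, 9.5], [0, 0, 0]]
    - [0, [42.6, -20.2, 9.5], [0, 0, 0]]
    - [0, [42.6, -20.2, 9.5], [0, 0, 0]]
    - [0, [42.6, -20.2, 9.5], [0, 0, 0]]
    - [0, [42.6, -20.2, 9.5], [0, 0, 0]]
    - [0, [0, 0, 0], [0, 0, 0.142]]
    - [0, [0, 0, 0], [0, 0, 0.142]]
  squeeze: 30

```text
time_s: 2.25
ee_pos: [449.1, -292.4, 159.5]
ee_rot: [-180.0, 0.0, 0.8]
force: [0.4, -0.5, -0.1]
gripper_width: 91.5
gripper_force: 0.0
```

```bash
python3 - <<'E'
from h import *
s=state();p=cams.grab_frame("wrist");save(p,"w1");W=cloud(p,s);print(s["ee_pos"],s["ee_rot"])
m=W[(np.hypot(W[...,0]-448,W[...,1]+294)<80)&(abs(W[...,2]-60)<7)]
r=cv2.minAreaRect(m[:,:2].astype(np.float32));print(len(m),np.median(m[:,2]),r)
E
python3 go.py 448 -294 43 1
```

```text
[ 449.06034445 -292.41827181  159.50830109] [-1.79980630e+02  3.65590847e-02  8.26893337e-01]
5445 59.90835090087643 ((448.30633544921875, -294.17193603515625), (103.7779769897461, 28.26462745666504), 0.8704476356506348)
t 2.3 pos [ 448.7 -293.   159.7] rot [-180.     0.     0.5] w 91.1 | shift [ -0.7   1.  116.7] turn rad -0.008
```

The wrist measurement, (448.3, -294.2) at 0.9°, agrees with the fixed cameras. Descending and gripping.

servo_tool:
  steps:
    - [0, [0, 1, 30], [0, 0, 0]]
    - [0, [0, 0, 30], [0, 0, 0]]
    - [0, [0, 0, 30], [0, 0, 0]]
    - [0, [0, 0, 18], [0, 0, 0]]
    - [0, [0, 0, 8.5], [0, 0, 0]]
    - [255, [0, 0, 0], [0, 0, 0]]
    - [255, [0, 0, 0], [0, 0, 0]]
    - [255, [0, 0, 0], [0, 0, 0]]
    - [255, [0, 0, 0], [0, 0, 0]]
    - [255, [0, 0, 0], [0, 0, 0]]

```text
time_s: 3.3
ee_pos: [448.3, -295.1, 44.2]
ee_rot: [179.9, -0.1, 1.0]
force: [0.4, 0.7, -1.0]
gripper_width: 53.8
gripper_force: 0.0
```

```bash
python3 go.py 481 218 140 -11.3
```

```text
t 3.3 pos [ 448.3 -295.1   44.2] rot [ 1.799e+02 -1.000e-01  1.000e+00] w 53.8 | shift [  41.5 -512.4  -96.2] turn rad 0.214
```

servo_tool:
  steps:
    - [255, [0, 0, 0], [0, 0, 0]]
    - [255, [0, 0, 0], [0, 0, 0]]
    - [255, [0, 0, 0], [0, 0, 0]]
    - [255, [0, 0, 0], [0, 0, 0]]
    - [255, [0, 0, 0], [0, 0, 0]]
    - [255, [0, 0, -10], [0, 0, 0]]
    - [255, [0, 0, -20], [0, 0, 0]]
    - [255, [0, 0, -25], [0, 0, 0]]
    - [255, [0, 0, -25], [0, 0, 0]]
    - [255, [0, 0, -20], [0, 0, 0]]

```text
time_s: 4.3
ee_pos: [448.2, -295.1, 145.4]
ee_rot: [179.9, -0.1, 1.0]
force: [0.9, -0.9, -1.7]
gripper_width: 27.8
gripper_force: 30.0
```

```bash
python3 go.py 481 218 140 -11.3
```

```text
t 4.3 pos [ 448.2 -295.1  145.4] rot [ 1.799e+02 -1.000e-01  1.000e+00] w 27.8 | shift [  41.4 -512.5    4.9] turn rad 0.214
```

servo_tool:
  steps:
    - [255, [0, -20, 0], [0, 0, 0]]
    - [255, [3, -35, 0], [0, 0, 0]]
    - [255, [4, -45, 0], [0, 0, 0]]
    - [255, [4, -45, 0], [0, 0, 0]]
    - [255, [5, -45, 0], [0, 0, 0]]
    - [255, [5, -45, 0], [0, 0, 0]]
    - [255, [5, -45, 0], [0, 0, 0]]
    - [255, [5, -45, 0], [0, 0, 0]]
    - [255, [5, -45, 0], [0, 0, 0]]
    - [255, [5, -45, 0], [0, 0, 0]]

```text
time_s: 5.3
ee_pos: [481.9, 122.6, 144.1]
ee_rot: [180.0, -0.0, 1.0]
force: [1.5, -0.2, -1.3]
gripper_width: 27.7
gripper_force: 30.0
```

servo_tool:
  steps:
    - [255, [0, -40, 0], [0, 0, 0]]
    - [255, [0, -30, 0], [0, 0, 0]]
    - [255, [0, -20, 0], [0, 0, 0]]
    - [255, [0, -7, 0], [0, 0, 0]]
    - [255, [0, 0, 0], [0, 0, 0.1]]
    - [255, [0, 0, 0], [0, 0, 0.114]]
    - [255, [0, 0, 10], [0, 0, 0]]
    - [255, [0, 0, 20], [0, 0, 0]]
    - [255, [0, 0, 10], [0, 0, 0]]
    - [255, [0, 0, 0], [0, 0, 0]]

```text
time_s: 6.3
ee_pos: [479.1, 216.7, 101.7]
ee_rot: [179.8, 0.2, -11.3]
force: [0.2, -0.5, 0.1]
gripper_width: 27.4
gripper_force: 30.0
```

```bash
python3 go.py 481 218 46.5 -11.3
```

```text
t 6.3 pos [479.1 216.7 101.7] rot [179.8   0.2 -11.3] w 27.4 | shift [ 1.8 -1.8 55.1] turn rad 0.001
```

servo_tool:
  steps:
    - [255, [1.8, -1.8, 10], [0, 0, 0]]
    - [255, [0, 0, 12], [0, 0, 0]]
    - [255, [0, 0, 12], [0, 0, 0]]
    - [255, [0, 0, 8], [0, 0, 0]]
    - [255, [0, 0, 6], [0, 0, 0]]
    - [255, [0, 0, 3], [0, 0, 0]]
    - [255, [0, 0, 2.5], [0, 0, 0]]
    - [255, [0, 0, 0], [0, 0, 0]]
    - [255, [0, 0, 0], [0, 0, 0]]
    - [255, [0, 0, 0], [0, 0, 0]]

```text
time_s: 7.3
ee_pos: [482.8, 219.2, 50.3]
ee_rot: [-180.0, -0.0, -11.3]
force: [0.6, 0.0, -1.1]
gripper_width: 27.6
gripper_force: 30.0
```

Run:
```python
from h import *
s=state();print(s["force"],s["ee_pos"],s["ee_rot"])
p=cams.grab_frame("scene");cv2.imwrite("pics/s2.png",cv2.cvtColor(cv2.resize(p["color"][130:330,330:530],None,fx=2.5,fy=2.5),cv2.COLOR_RGB2BGR))
```

```text
[ 0.57050848  0.04443835 -1.0691934 ] [482.76260725 219.22056048  50.25897914] [-1.79979815e+02 -3.98792573e-02 -1.12988339e+01]
```

View pics/s2.png

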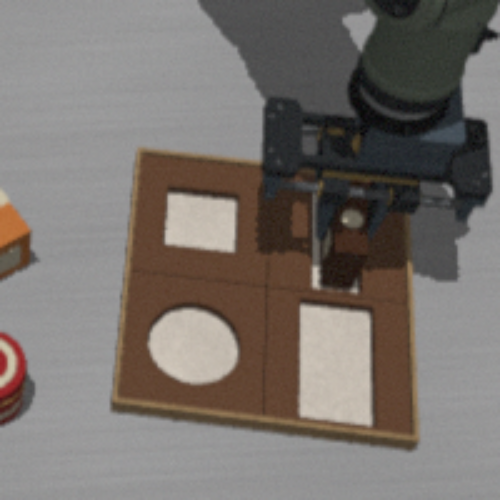

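The carton is inside the slim slot (crop 340,260), about 3 mm above the floor. Setting it down and releasing it.

servo_tool:
  steps:
    - [255, [-1.5, 0, 1.5], [0, 0, 0]]
    - [255, [0, 0, 1.5], [0, 0, 0]]
    - [255, [0, 0, 0.5], [0, 0, 0]]
    - [255, [0, 0, 0], [0, 0, 0]]
    - [100, [0, 0, 0], [0, 0, 0]]
    - [100, [0, 0, 0], [0, 0, 0]]
    - [100, [0, 0, 0], [0, 0, 0]]
    - [100, [0, 0, -15], [0, 0, 0]]
    - [50, [0, 0, -30], [0, 0, 0]]
    - [0, [0, 0, -45], [0, 0, 0]]

```text
time_s: 8.35
ee_pos: [479.5, 218.7, 135.4]
ee_rot: [179.8, 0.3, -11.3]
force: [-0.2, -1.1, -0.1]
gripper_width: 68.9
gripper_force: 0.0
```

```bash
python3 go.py 456 -101 140 28.5
```

```text
t 8.35 pos [479.5 218.7 135.4] rot [179.8   0.3 -11.3] w 68.9 | shift [ 39.6 318.2  -3.8] turn rad -0.695
```

servo_tool:
  steps:
    - [0, [5.7, 45.5, 0], [0, 0, 0]]
    - [0, [5.7, 45.5, 0], [0, 0, 0]]
    - [0, [5.7, 45.5, 0], [0, 0, 0]]
    - [0, [5.7, 45.5, 0], [0, 0, 0]]
    - [0, [5.7, 45.5, 0], [0, 0, 0]]
    - [0, [5.7, 45.5, 0], [0, 0, 0]]
    - [0, [5.7, 45.5, 0], [0, 0, 0]]
    - [0, [0, 0, 0], [0, 0, -0.139]]
    - [0, [0, 0, 0], [0, 0, -0.139]]
    - [0, [0, 0, 0], [0, 0, -0.139]]

```text
time_s: 9.35
ee_pos: [457.7, -101.4, 136.5]
ee_rot: [180.0, -0.0, 12.8]
force: [-0.2, -0.3, -0.1]
gripper_width: 91.7
gripper_force: 0.0
```

```bash
cat > chk.py <<'E'
from h import *
import sys
x,y,h=map(float,sys.argv[1:4])
for n in("scene","side"):
    p=cams.grab_frame(n);W=cloud(p)
    m=W[(np.hypot(W[...,0]-x,W[...,1]-y)<62)&(abs(W[...,2]-h-4)<7)]
    if len(m)>20:
        r=cv2.minAreaRect(m[:,:2].astype(np.float32));print(n,len(m),np.median(m[:,2]).round(1),np.round(r[0],1),np.round(r[1],1),round(r[2],1))
E
python3 chk.py 481 218 60; python3 go.py 456 -101 43 28.5
```

```text
scene 560 64.0 [481.7 219.3] [ 29.3 108.9] 78.7
side 1032 63.8 [480.  218.3] [ 30.1 104.4] 78.6
t 9.45 pos [ 457.7 -101.   136.5] rot [180.   -0.   12.5] w 91.1 | shift [-1.7 -0.4 93.5] turn rad -0.278
```

Slim carton seated at about (480.8, 218.8), height right. Next is the loaf.

servo_tool:
  steps:
    - [0, [-1.7, 0, 0], [0, 0, -0.139]]
    - [0, [0, 0, 20], [0, 0, -0.139]]
    - [0, [0, 0, 30], [0, 0, 0]]
    - [0, [0, 0, 25], [0, 0, 0]]
    - [0, [0, 0, 12], [0, 0, 0]]
    - [0, [0, 0, 6.5], [0, 0, 0]]
    - [255, [0, 0, 0], [0, 0, 0]]
    - [255, [0, 0, 0], [0, 0, 0]]
    - [255, [0, 0, 0], [0, 0, 0]]
    - [255, [0, 0, 0], [0, 0, 0]]

```text
time_s: 10.45
ee_pos: [456.6, -101.2, 43.7]
ee_rot: [179.9, -0.1, 28.5]
force: [0.1, 1.1, -0.8]
gripper_width: 62.2
gripper_force: 0.0
```

servo_tool:
  steps:
    - [255, [0, 0, 0], [0, 0, 0]]
    - [255, [0, 0, 0], [0, 0, 0]]
    - [255, [0, 0, 0], [0, 0, 0]]
    - [255, [0, 0, 0], [0, 0, 0]]
    - [255, [0, 0, -10], [0, 0, 0]]
    - [255, [0, 0, -20], [0, 0, 0]]
    - [255, [0, 0, -25], [0, 0, 0]]
    - [255, [0, 0, -25], [0, 0, 0]]
    - [255, [0, 0, -20], [0, 0, 0]]
    - [255, [0, 0, 0], [0, 0, 0]]

```text
time_s: 11.45
ee_pos: [457.7, -101.5, 145.4]
ee_rot: [179.8, -0.2, 28.5]
force: [0.5, -0.1, -2.8]
gripper_width: 48.0
gripper_force: 30.0
```

```bash
python3 go.py 605.8 193.2 140 -11.3
```

```text
t 11.45 pos [ 457.7 -101.5  145.4] rot [179.8  -0.2  28.5] w 48.0 | shift [ 270.8 -188.2    5.8] turn rad 0.695
```

servo_tool:
  steps:
    - [255, [16, -11, 0], [0, 0, 0]]
    - [255, [27, -19, 0], [0, 0, 0]]
    - [255, [35, -24.5, 0], [0, 0, 0]]
    - [255, [35, -24.5, 0], [0, 0, 0]]
    - [255, [35, -24.5, 0], [0, 0, 0]]
    - [255, [35, -24.5, 0], [0, 0, 0]]
    - [255, [35, -24.5, 0], [0, 0, 0]]
    - [255, [27, -19, 0], [0, 0, 0]]
    - [255, [16, -11, 0], [0, 0, 0]]
    - [255, [10, -5.5, 0], [0, 0, 0]]

```text
time_s: 12.45
ee_pos: [604.0, 195.0, 140.8]
ee_rot: [-180.0, 0.2, 28.6]
force: [-0.3, -0.3, -2.7]
gripper_width: 47.8
gripper_force: 30.0
```

servo_tool:
  steps:
    - [255, [0, 0, 0], [0, 0, 0.095]]
    - [255, [0, 0, 0], [0, 0, 0.1]]
    - [255, [0, 0, 0], [0, 0, 0.1]]
    - [255, [0, 0, 0], [0, 0, 0.1]]
    - [255, [0, 0, 10], [0, 0, 0.1]]
    - [255, [0, 0, 15], [0, 0, 0.1]]
    - [255, [0, 0, 15], [0, 0, 0.1]]
    - [255, [0, 0, 10], [0, 0, 0]]
    - [255, [0, 0, 0], [0, 0, 0]]
    - [255, [0, 0, 0], [0, 0, 0]]

```text
time_s: 13.45
ee_pos: [604.5, 193.2, 92.8]
ee_rot: [180.0, 0.0, -11.2]
force: [0.8, 0.1, -2.6]
gripper_width: 48.0
gripper_force: 30.0
```

```bash
python3 go.py 605.8 193.2 46.7 -11.3
```

```text
t 13.45 pos [604.5 193.2  92.8] rot [180.    0.  -11.2] w 48.0 | shift [ 1.3 -0.3 46.1] turn rad 0.001
```

servo_tool:
  steps:
    - [255, [1, 0, 10], [0, 0, 0]]
    - [255, [0, 0, 12], [0, 0, 0]]
    - [255, [0, 0, 10], [0, 0, 0]]
    - [255, [0, 0, 6], [0, 0, 0]]
    - [255, [0, 0, 4], [0, 0, 0]]
    - [255, [0, 0, 2], [0, 0, 0]]
    - [255, [0, 0, 1], [0, 0, 0]]
    - [255, [0, 0, 0], [0, 0, 0]]
    - [255, [0, 0, 0], [0, 0, 0]]
    - [255, [0, 0, 0], [0, 0, 0]]

```text
time_s: 14.45
ee_pos: [605.7, 193.4, 48.3]
ee_rot: [-180.0, -0.0, -11.3]
force: [-0.2, -0.7, -3.3]
gripper_width: 48.1
gripper_force: 30.0
```

servo_tool:
  steps:
    - [255, [0, 0, 1], [0, 0, 0]]
    - [255, [0, 0, 0.7], [0, 0, 0]]
    - [255, [0, 0, 0], [0, 0, 0]]
    - [255, [0, 0, 0], [0, 0, 0]]
    - [60, [0, 0, 0], [0, 0, 0]]
    - [60, [0, 0, 0], [0, 0, 0]]
    - [60, [0, 0, 0], [0, 0, 0]]
    - [30, [0, 0, -15], [0, 0, 0]]
    - [0, [0, 0, -35], [0, 0, 0]]
    - [0, [0, 0, -45], [0, 0, 0]]

```text
time_s: 15.45
ee_pos: [604.1, 192.9, 140.4]
ee_rot: [179.9, 0.2, -11.3]
force: [-0.1, 0.6, 1.2]
gripper_width: 90.1
gripper_force: 0.0
```

```bash
python3 go.py 615 -102.8 140 -11.3
```

```text
t 15.45 pos [604.1 192.9 140.4] rot [179.9   0.2 -11.3] w 90.1 | shift [ 68.6 287.8   0.7] turn rad -0.0
```

servo_tool:
  steps:
    - [0, [9.8, 41.1, 0], [0, 0, 0]]
    - [0, [9.8, 41.1, 0], [0, 0, 0]]
    - [0, [9.8, 41.1, 0], [0, 0, 0]]
    - [0, [9.8, 41.1, 0], [0, 0, 0]]
    - [0, [9.8, 41.1, 0], [0, 0, 0]]
    - [0, [9.8, 41.1, 0], [0, 0, 0]]
    - [0, [9.8, 41.1, 0], [0, 0, 0]]
    - [0, [0, 0, 20], [0, 0, 0]]
    - [0, [0, 0, 10], [0, 0, 0]]
    - [0, [0, 0, 0], [0, 0, 0]]

```text
time_s: 16.45
ee_pos: [615.0, -101.8, 109.5]
ee_rot: [-180.0, 0.2, -11.3]
force: [0.1, 0.3, 0.5]
gripper_width: 91.1
gripper_force: 0.0
```

```bash
python3 chk.py 606 193 56; python3 go.py 615 -102.8 43 -11.3
```

```text
scene 1091 60.3 [606.5 193. ] [ 49.1 102.1] 78.4
side 1454 60.1 [604.1 191.5] [ 50.7 101.3] 78.4
t 16.55 pos [ 616.4 -101.4  111.3] rot [-180.     0.   -11.2] w 91.1 | shift [-1.1  1.7 68.3] turn rad 0.001
```

Loaf seated at about (605.3, 192.3). Gripping the cookie tin.

servo_tool:
  steps:
    - [0, [-1, 1.5, 20], [0, 0, 0]]
    - [0, [0, 0, 25], [0, 0, 0]]
    - [0, [0, 0, 15], [0, 0, 0]]
    - [0, [0, 0, 7], [0, 0, 0]]
    - [255, [0, 0, 0], [0, 0, 0]]
    - [255, [0, 0, 0], [0, 0, 0]]
    - [255, [0, 0, 0], [0, 0, 0]]
    - [255, [0, 0, 0], [0, 0, 0]]
    - [255, [0, 0, 0], [0, 0, 0]]
    - [255, [0, 0, 0], [0, 0, 0]]

```text
time_s: 17.55
ee_pos: [615.8, -103.5, 45.4]
ee_rot: [-180.0, -0.1, -11.3]
force: [-0.6, 0.7, 5.5]
gripper_width: 63.4
gripper_force: 30.0
```

servo_tool:
  steps:
    - [255, [0, 0, 0], [0, 0, 0]]
    - [255, [0, 0, 0], [0, 0, 0]]
    - [255, [0, 0, -10], [0, 0, 0]]
    - [255, [0, 0, -20], [0, 0, 0]]
    - [255, [0, 0, -25], [0, 0, 0]]
    - [255, [0, 0, -25], [0, 0, 0]]
    - [255, [0, 0, -20], [0, 0, 0]]
    - [255, [0, 0, 0], [0, 0, 0]]
    - [255, [0, 0, 0], [0, 0, 0]]
    - [255, [0, 0, 0], [0, 0, 0]]

```text
time_s: 18.55
ee_pos: [613.9, -103.4, 142.6]
ee_rot: [180.0, 0.2, -11.3]
force: [0.2, 0.4, -2.4]
gripper_width: 63.3
gripper_force: 30.0
```

```bash
python3 go.py 582.3 76 140 -11.3
```

```text
t 18.55 pos [ 613.9 -103.4  142.6] rot [180.    0.2 -11.3] w 63.3 | shift [ -66.2 -169.8    2.7] turn rad -0.0
```

servo_tool:
  steps:
    - [255, [-4, -10, 0], [0, 0, 0]]
    - [255, [-7, -17, 0], [0, 0, 0]]
    - [255, [-9, -24, 0], [0, 0, 0]]
    - [255, [-10, -25, 0], [0, 0, 0]]
    - [255, [-10, -25, 0], [0, 0, 0]]
    - [255, [-9, -24, 0], [0, 0, 0]]
    - [255, [-8, -20, 0], [0, 0, 0]]
    - [255, [-5, -15, 0], [0, 0, 0]]
    - [255, [-4, -10, 0], [0, 0, 0]]
    - [255, [0, 0, 0], [0, 0, 0]]

```text
time_s: 19.55
ee_pos: [583.2, 77.6, 144.1]
ee_rot: [180.0, 0.0, -11.2]
force: [0.5, -0.0, -1.5]
gripper_width: 63.3
gripper_force: 30.0
```

servo_tool:
  steps:
    - [255, [0, 0, 10], [0, 0, 0]]
    - [255, [0, 0, 20], [0, 0, 0]]
    - [255, [0, 0, 20], [0, 0, 0]]
    - [255, [0, 0, 15], [0, 0, 0]]
    - [255, [0, 0, 10], [0, 0, 0]]
    - [255, [0, 0, 5], [0, 0, 0]]
    - [255, [0, 0, 0], [0, 0, 0]]
    - [255, [0, 0, 0], [0, 0, 0]]
    - [255, [0, 0, 0], [0, 0, 0]]
    - [255, [0, 0, 0], [0, 0, 0]]

```text
time_s: 20.55
ee_pos: [584.1, 76.2, 64.9]
ee_rot: [-180.0, -0.1, -11.3]
force: [0.3, 0.3, -1.6]
gripper_width: 63.7
gripper_force: 30.0
```

```bash
python3 go.py 582.3 76 47.5 -11.3
```

```text
t 20.55 pos [584.1  76.2  64.9] rot [-1.80e+02 -1.00e-01 -1.13e+01] w 63.7 | shift [-1.8  0.5 17.4] turn rad 0.0
```

servo_tool:
  steps:
    - [255, [-1.5, 0.5, 5], [0, 0, 0]]
    - [255, [0, 0, 4], [0, 0, 0]]
    - [255, [0, 0, 3], [0, 0, 0]]
    - [255, [0, 0, 2], [0, 0, 0]]
    - [255, [0, 0, 1], [0, 0, 0]]
    - [255, [0, 0, 1], [0, 0, 0]]
    - [255, [0, 0, 0], [0, 0, 0]]
    - [255, [0, 0, 0], [0, 0, 0]]
    - [255, [0, 0, 0], [0, 0, 0]]
    - [255, [0, 0, 0], [0, 0, 0]]

```text
time_s: 21.55
ee_pos: [582.1, 75.9, 48.4]
ee_rot: [-180.0, -0.0, -11.3]
force: [0.2, 1.0, 0.2]
gripper_width: 63.5
gripper_force: 30.0
```

servo_tool:
  steps:
    - [255, [0, 0, 0.8], [0, 0, 0]]
    - [255, [0, 0, 0], [0, 0, 0]]
    - [255, [0, 0, 0], [0, 0, 0]]
    - [0, [0, 0, 0], [0, 0, 0]]
    - [0, [0, 0, 0], [0, 0, 0]]
    - [0, [0, 0, 0], [0, 0, 0]]
    - [0, [0, 0, 0], [0, 0, 0]]
    - [0, [0, 0, -20], [0, 0, 0]]
    - [0, [0, 0, -35], [0, 0, 0]]
    - [0, [0, 0, -45], [0, 0, 0]]

```text
time_s: 22.55
ee_pos: [580.8, 75.8, 146.6]
ee_rot: [179.9, 0.3, -11.3]
force: [0.6, -0.3, 0.4]
gripper_width: 91.1
gripper_force: 0.0
```

```bash
python3 go.py 597.2 -289 145 12.9
```

```text
t 22.55 pos [580.8  75.8 146.6] rot [179.9   0.3 -11.3] w 91.1 | shift [ 87.6 354.5   1.8] turn rad -0.422
```

servo_tool:
  steps:
    - [0, [11, 44.3, 0], [0, 0, 0]]
    - [0, [11, 44.3, 0], [0, 0, 0]]
    - [0, [11, 44.3, 0], [0, 0, 0]]
    - [0, [11, 44.3, 0], [0, 0, 0]]
    - [0, [11, 44.3, 0], [0, 0, 0]]
    - [0, [11, 44.3, 0], [0, 0, 0]]
    - [0, [11, 44.3, 0], [0, 0, 0]]
    - [0, [11, 44.3, 0], [0, 0, 0]]
    - [0, [0, 0, 0], [0, 0, -0.141]]
    - [0, [0, 0, 0], [0, 0, -0.141]]

```text
time_s: 23.55
ee_pos: [598.6, -290.8, 146.8]
ee_rot: [-180.0, 0.0, 5.0]
force: [-0.3, -0.2, -0.2]
gripper_width: 91.0
gripper_force: 0.0
```

```bash
python3 chk.py 582 76 58
python3 - <<'E'
from h import *
s=state();p=cams.grab_frame("wrist");W=cloud(p,s)
m=W[(np.hypot(W[...,0]-597,W[...,1]+289)<60)&(abs(W[...,2]-68)<7)]
r=cv2.minAreaRect(m[:,:2].astype(np.float32));print(len(m),np.median(m[:,2]),r)
E
python3 go.py 597.2 -289 46 12.9
```

```text
scene 700 62.5 [582.1  76. ] [62.  64.5] 74.7
side 790 62.1 [580.4  75. ] [62.3 64.4] 23.3
5473 68.1202121157489 ((598.8884887695312, -288.9414367675781), (50.03515625, 50.07989501953125), 13.367111206054688)
t 23.7 pos [ 598.8 -289.   147.1] rot [-180.     0.     4.7] w 91.2 | shift [-1.600e+00 -1.000e-01  1.011e+02] turn rad -0.143
```

The cookie tin is seated at about (581.3, 75.5). The wrist camera puts the small tea tin at (598.9, -288.9), 50 × 50 mm and 68 mm tall, so it is the right one.

servo_tool:
  steps:
    - [0, [0, 0, 10], [0, 0, -0.148]]
    - [0, [0, 0, 30], [0, 0, 0]]
    - [0, [0, 0, 30], [0, 0, 0]]
    - [0, [0, 0, 20], [0, 0, 0]]
    - [0, [0, 0, 11], [0, 0, 0]]
    - [0, [0, 0, 0], [0, 0, 0]]
    - [255, [0, 0, 0], [0, 0, 0]]
    - [255, [0, 0, 0], [0, 0, 0]]
    - [255, [0, 0, 0], [0, 0, 0]]
    - [255, [0, 0, 0], [0, 0, 0]]

```text
time_s: 24.7
ee_pos: [599.3, -289.1, 47.4]
ee_rot: [179.9, -0.1, 13.3]
force: [-1.3, 1.2, -0.7]
gripper_width: 61.9
gripper_force: 0.0
```

servo_tool:
  steps:
    - [255, [0, 0, 0], [0, 0, 0]]
    - [255, [0, 0, 0], [0, 0, 0]]
    - [255, [0, 0, 0], [0, 0, 0]]
    - [255, [0, 0, 0], [0, 0, 0]]
    - [255, [0, 0, -10], [0, 0, 0]]
    - [255, [0, 0, -20], [0, 0, 0]]
    - [255, [0, 0, -25], [0, 0, 0]]
    - [255, [0, 0, -30], [0, 0, 0]]
    - [255, [0, 0, -25], [0, 0, 0]]
    - [255, [0, 0, 0], [0, 0, 0]]

```text
time_s: 25.7
ee_pos: [600.9, -289.9, 160.8]
ee_rot: [179.7, -0.4, 13.3]
force: [0.3, -1.0, -2.0]
gripper_width: 49.8
gripper_force: 30.0
```

```bash
python3 go.py 457.2 101 150 -11.3
```

```text
t 25.7 pos [ 600.9 -289.9  160.8] rot [179.7  -0.4  13.3] w 49.8 | shift [ -49.7 -413.6    8.2] turn rad 0.43
```

servo_tool:
  steps:
    - [255, [-2, -15, 0], [0, 0, 0]]
    - [255, [-4, -30, 0], [0, 0, 0]]
    - [255, [-4.5, -40, 0], [0, 0, 0]]
    - [255, [-4.5, -40, 0], [0, 0, 0]]
    - [255, [-4.5, -40, 0], [0, 0, 0]]
    - [255, [-4.5, -40, 0], [0, 0, 0]]
    - [255, [-4.5, -40, 0], [0, 0, 0]]
    - [255, [-4.5, -40, 0], [0, 0, 0]]
    - [255, [-4.5, -40, 0], [0, 0, 0]]
    - [255, [-4.5, -40, 0], [0, 0, 0]]

```text
time_s: 26.7
ee_pos: [470.6, 58.3, 154.4]
ee_rot: [-179.9, 0.3, 13.3]
force: [1.1, 0.2, -2.4]
gripper_width: 49.9
gripper_force: 30.0
```

servo_tool:
  steps:
    - [255, [-5, -30, 0], [0, 0, 0]]
    - [255, [-2, -15, 0], [0, 0, 0]]
    - [255, [-1, -4, 0], [0, 0, 0]]
    - [255, [0, 0, 0], [0, 0, 0.1]]
    - [255, [0, 0, 0], [0, 0, 0.11]]
    - [255, [0, 0, 10], [0, 0, 0.11]]
    - [255, [0, 0, 20], [0, 0, 0.11]]
    - [255, [0, 0, 20], [0, 0, 0]]
    - [255, [0, 0, 10], [0, 0, 0]]
    - [255, [0, 0, 0], [0, 0, 0]]

```text
time_s: 27.7
ee_pos: [453.1, 101.8, 94.6]
ee_rot: [179.9, 0.3, -11.3]
force: [-0.0, -0.7, -2.4]
gripper_width: 49.9
gripper_force: 30.0
```

```bash
python3 go.py 457.2 101 50 -11.3
```

```text
t 27.7 pos [453.1 101.8  94.6] rot [179.9   0.3 -11.3] w 49.9 | shift [ 4.4 -0.1 44.6] turn rad -0.0
```

servo_tool:
  steps:
    - [255, [3, 0, 6], [0, 0, 0]]
    - [255, [0, 0, 10], [0, 0, 0]]
    - [255, [0, 0, 10], [0, 0, 0]]
    - [255, [0, 0, 7], [0, 0, 0]]
    - [255, [0, 0, 5], [0, 0, 0]]
    - [255, [0, 0, 2], [0, 0, 0]]
    - [255, [0, 0, 0], [0, 0, 0]]
    - [255, [0, 0, 0], [0, 0, 0]]
    - [255, [0, 0, 0], [0, 0, 0]]
    - [255, [0, 0, 0], [0, 0, 0]]

```text
time_s: 28.7
ee_pos: [457.9, 101.9, 56.7]
ee_rot: [-180.0, -0.0, -11.3]
force: [-0.1, -0.6, -1.6]
gripper_width: 49.9
gripper_force: 30.0
```

servo_tool:
  steps:
    - [255, [0, 0.5, 2], [0, 0, 0]]
    - [255, [0, 0, 2], [0, 0, 0]]
    - [255, [0, 0, 1], [0, 0, 0]]
    - [255, [0, 0, 0.7], [0, 0, 0]]
    - [255, [0, 0, 0], [0, 0, 0]]
    - [255, [0, 0, 0], [0, 0, 0]]
    - [255, [0, 0, 0], [0, 0, 0]]
    - [255, [0, 0, 0], [0, 0, 0]]
    - [255, [0, 0, 0], [0, 0, 0]]
    - [255, [0, 0, 0], [0, 0, 0]]

```text
time_s: 29.7
ee_pos: [457.7, 101.3, 50.7]
ee_rot: [180.0, -0.0, -11.3]
force: [0.1, 0.2, -1.6]
gripper_width: 50.0
gripper_force: 30.0
```

servo_tool:
  steps:
    - [255, [0, 0, 0.7], [0, 0, 0]]
    - [255, [0, 0, 0.5], [0, 0, 0]]
    - [255, [0, 0, 0], [0, 0, 0]]
    - [255, [0, 0, 0], [0, 0, 0]]
    - [0, [0, 0, 0], [0, 0, 0]]
    - [0, [0, 0, 0], [0, 0, 0]]
    - [0, [0, 0, 0], [0, 0, 0]]
    - [0, [0, 0, -15], [0, 0, 0]]
    - [0, [0, 0, -35], [0, 0, 0]]
    - [0, [0, 0, -45], [0, 0, 0]]

```text
time_s: 30.7
ee_pos: [456.2, 101.1, 144.1]
ee_rot: [179.9, 0.3, -11.3]
force: [1.6, 0.4, 0.8]
gripper_width: 91.0
gripper_force: 0.0
```

servo_tool:
  steps:
    - [0, [0, 20, -10], [0, 0, 0]]
    - [0, [0, 40, 0], [0, 0, 0]]
    - [0, [0, 40, 0], [0, 0, 0]]
    - [0, [0, 40, 0], [0, 0, 0]]
    - [0, [0, 40, 0], [0, 0, 0]]
    - [0, [0, 20, 0], [0, 0, 0]]
    - [0, [0, 0, 0], [0, 0, 0]]
    - [0, [0, 0, 0], [0, 0, 0]]
    - [0, [0, 0, 0], [0, 0, 0]]
    - [0, [0, 0, 0], [0, 0, 0]]

```text
time_s: 31.7
ee_pos: [418.6, -93.9, 154.5]
ee_rot: [-180.0, 0.0, -11.2]
force: [0.0, 0.1, 1.1]
gripper_width: 91.3
gripper_force: 0.0
```

```bash
python3 chk.py 458 101 68; python3 chk.py 481 218 60;python3 chk.py 606 193 56;python3 chk.py 582 76 58; python3 -c "
from h import *
save(cams.grab_frame('scene'),'end')"
```

```text
scene 476 72.2 [458.5 101.1] [50.2 52.5] 79.5
side 709 72.0 [455.9 100.7] [50.7 51.1] 77.9
scene 562 64.2 [481.2 219.6] [ 29.8 105.6] 78.6
side 1035 63.9 [479.7 218.6] [ 30.2 103.7] 79.1
scene 1085 60.3 [606.4 193. ] [ 49.6 102.4] 78.6
side 1466 59.9 [604.7 191.6] [ 50.  101.9] 78.8
scene 703 62.4 [582.3  76. ] [62.7 63.8] 28.8
side 790 62.2 [580.2  75.3] [62.3 63.4] 23.2
```

View pics/end.png

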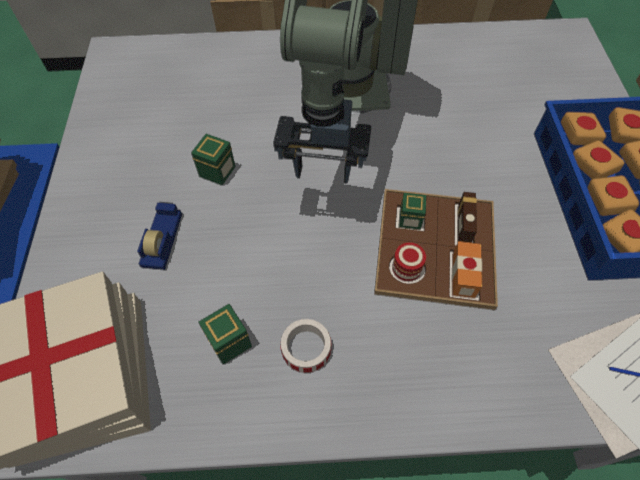

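All four packages stand in their cut-outs: tea (413,212), slim (468,217), cookie (409,262) and loaf (468,270). The sticker roll (306,345) and tape dispenser (160,236) have not moved. Handing in.

```bash
python3 -c "
from h import *
print(ticket.job_done())"
```

```text
the job is handed in; nothing more can be done
None
```

I placed all four packages upright and released them in their matching cut-outs, left the sticker roll and tape dispenser untouched, and handed the job in at about 32 s; the hand-in call did not report a verdict.

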